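Unstack the washed pots onto their drying stands

ROBOT

A 6-joint arm with a two-finger parallel gripper is mounted at the origin on the work surface. World frame = base frame: x ahead of the robot, y to its left, z up, the work surface at z = 0. Lengths are in m, angles in degrees, forces in N, time in s.
With the tool pointing down it reaches from about 0.3 to 0.75 m from the base axis. Payload 8.5 kg.
Tool frame: the origin (TCP) lies at the very end of the fingers, on their centre line; the grasp point (between the pads) lies 19 mm behind it (env.hold_point_z is the distance from the TCP to the grasp point, in m); z points along the fingers, y is the line along which they close (so a half turn about z gives the same grasp; the last joint's range is limited). The gripper opens to 85 mm and grips with 20 to 120 N. Pads are 22 mm wide; open, the fingers measure 114 mm over their backs; the gripper's body (76 mm by 85 mm) begins 54 mm behind the grasp point. The pads swing forward as they close: fully open they stand 13 mm farther back than shut.
Start: joints at [59.112, 21.807, 74.336, -0, 83.858, -12.336], TCP at [0.175, 0.521, 0.231] pointing down, gripper open.
Joint ranges: [-178.18, 178.18], [-50.72, 133.34], [12.68, 142.11], [-81.47, 261.47], [9.98, 163.14], [-165.26, 165.26]. Speed limits (degrees/s): [136.94, 136.94, 180, 180, 180, 180].

INTERFACE

Orientations are given as a 3x3 rotation matrix whose columns are the frame's x, y, z axes.
In Python, from rig import env, optics gives the robot as it stands.
- The arm moves only by the shell command python3 -m jog 'ROWS' [OPENING] [FORCE]. ROWS is JSON, a list of rows, each an object with "linear": the shift along the tool's x, y, z in units of 40 mm (1.0 is 40 mm), a list of three; "roll": the turn about the tool's z in units of 5 degrees (1.0 is 5 degrees). A call has 1 to 12 rows; each row shifts and turns the commanded pose from where the row before left it, along the tool's axes as they then stand; what a row does not reach is not made up. A row lasts 1/12 s, in which the tool goes at most 41.7 mm and 7.16 degrees, less where a joint would pass 70% of its speed; a pose out of reach is approached as far as the arm can. A call is refused whole if a number of a shift passes 1 or a number of a turn 1, either way. A call with a gripper value outside its range is refused whole. OPENING is the opening, from -1 (shut) to 1 (fully open), set as the call begins (- or left out, the last holds). The fingers move at their own pace and stop on an object; FORCE is the grip in N (left out, the last holds). Time passes only in rows, so rows that do not move let the fingers close. It gives the time, the measured TCP pose, the force, the opening and the grip force at its end, in the units of the state.
- env.observe(): the state, without advancing time (a new reading comes with each control period).
- optics.get_image(name): name is "side" or "top" or "wrist"; returns the picture (400x640x3 uint8, red, green, blue); there is no depth.
- optics.calibration(name): a dict with "fov_y" (degrees; the focal length in pixels is half the picture's height over the tangent of half this angle, whatever the lens; pixels are square), "cx", "cy" (the principal point, pixels), "D" ([k1, k2, p1, p2, k3] as OpenCV has them; the pictures are not rectified), "T" (4x4, takes a point from camera to world coordinates). Camera axes: x right, y down, z forward; pixel columns grow to the right and rows downward; lengths in m; the calibration is good to about 2 mm. A picture is of the moment at which its call begins: read the wrist's pose just before it. calibration takes no time and is no camera call; for the wrist camera it gives the pose at the moment of the call.
- env.close_job(): hands the job in; it is judged then, once.
The state is a dict: "time_s": time; "q": joint angles; "qvel": joint speeds; "joint_efforts": joint torques, N m; "position": TCP position; "tool_rot": TCP orientation; "ft_force": force on the tool from outside, world axes, zero at the start; "wrist_torque": the same for the moment, N m; "grip_width": finger opening in m; "gripper_force": force on a finger pad.
Only numpy, scipy, OpenCV 4.12 (cv2) and the standard library are available. Lean on these libraries where they do the work, as an engineer would, in place of code of your own. Each camera call takes 0.05 s, during which the arm holds its last target. There are 200 camera calls.

TASK

The washed pots have been left in one stack with the seed tamper on top: take it apart so that they can air. Stand the tamper upright in the white drainage saucer, and set each pot, still upside down, over the plug of the wooden drying stand of its own size (large on large, medium on medium, small on small), well centred with its rim flat on the disc. Set things down without dropping or toppling any, and leave the cloche and the dibber where they are.

Things in the scene. Friction and masses are not known exactly. Their poses are not given: they have to be found in the camera images.
- pot_large: Largest terracotta pot, upside down, at the bottom, standing on the ledge. 85 mm tall. Mouth, underneath: 100 mm wide outside, 84 mm inside. Closed foot, on top: 64 mm wide, its sides nearly upright for the top 26 mm: grip there, across, from above. Origin: centre of the mouth, on the underside; z up. About 340 g
- pot_medium: Middle-sized terracotta pot, upside down, standing on the foot of the large pot. 62 mm tall. Mouth, underneath: 62 mm wide outside, 48 mm inside. Closed foot, on top: 46 mm wide, its sides nearly upright for the top 24 mm: grip there, across, from above. Origin: centre of the mouth, on the underside; z up. About 140 g
- pot_small: Smallest terracotta pot, upside down, standing on the foot of the medium pot. 44 mm tall. Mouth, underneath: 44 mm wide outside, 32 mm inside. Closed foot, on top: 34 mm wide, its sides nearly upright for the top 22 mm: grip there, across, from above. Origin: centre of the mouth, on the underside; z up. About 60 g
- tamper: Light wooden seed tamper standing upright on the foot of the small pot, at the top of the stack: a round pressing disc 32 mm across and 12 mm thick, with an upright round handle 18 mm across in its middle; 50 mm tall in all. Origin: centre of the underside of the disc; z up along the handle. About 40 g
- stand_large: Largest drying stand: fixed wooden disc 120 mm across, 12 mm thick, with a central plug 66 mm wide rising 10 mm above it. The plug enters the mouth of the large pot with 8 to 9 mm to spare all round; the pot's rim then lies on the disc, 12 mm above the ledge. Origin: centre of the underside, on the ledge; z up
- stand_medium: Middle-sized drying stand: fixed wooden disc 84 mm across, 12 mm thick, with a central plug 30 mm wide rising 10 mm above it. The plug enters the mouth of the medium pot with 8 to 9 mm to spare all round; the pot's rim then lies on the disc, 12 mm above the ledge. Origin: centre of the underside, on the ledge; z up
- stand_small: Smallest drying stand: fixed wooden disc 64 mm across, 12 mm thick, with a central plug 16 mm wide rising 10 mm above it. The plug enters the mouth of the small pot with 8 to 9 mm to spare all round; the pot's rim then lies on the disc, 12 mm above the ledge. Origin: centre of the underside, on the ledge; z up
- saucer: White ceramic drainage saucer, fixed: 84 mm across the rim, 16 mm high, flat inner floor 62 mm across and 6 mm above the ledge. Origin: centre of the underside; z up
- cloche: Clear plastic cloche, bell-shaped, 112 mm across and 146 mm tall with its knob, loose. To be left alone. Origin: centre of the underside; z up
- dibber: Wooden T-handled dibber with a steel point, lying on the ledge, 24 mm thick, 210 mm long, loose. To be left alone. Origin: on the underside near the middle of the shaft; x along the shaft towards the point, y along the cross handle, which is 104 mm long and lies 70 mm back from the origin
Not all that is in view belongs to the job. What is shaped like the stand_small but pink or purple is not meant.

How it is judged:
By the outcome, as a careful person would: the job done as asked, in the order asked, and still so for the second after the job is handed in, with the robot touching nothing.
It also fails if it takes over 120 s, if anything falls off the work surface, if the arm or the gripper's body presses on something with over 40 N, if the wrist force passes 120 N, or if a joint passes its speed limit or range.

## Working session

There is one attempt and no reset: what is moved stays moved. The work goes in short steps, Python scripts to look and compute and a shell command to move; the robot and the scene stay as the last step left them, time stands still between calls to the robot, and variables do not carry over. Pictures are saved under pics/ and viewed, at most 14 in all, crops included, and the job is handed in when it is done.

```bash
ls; mkdir -p pics; python3 - <<'E'
from rig import env, optics
import cv2,numpy as np
s=env.observe();print(s['position'],np.round(s['tool_rot'],3),s['grip_width'],env.hold_point_z)
for n in ['side','top','wrist']:
    c=optics.calibration(n);im=optics.get_image(n)
    cv2.imwrite(f'pics/{n}0.png',im[:,:,::-1]);print(n,c['fov_y'],c['cx'],c['cy'],c['D'],np.round(c['T'],3).tolist())
E
```

```text
pics
[0.17486108 0.52116689 0.23070978] [[-0.948  0.318 -0.001]
 [ 0.318  0.948 -0.001]
 [ 0.    -0.001 -1.   ]] 0.08570103061209301 0.0187
side 46.4878681006216 319.73360873361196 196.63227365257842 [-0.06526851  0.          0.          0.          0.        ] [[-0.87, -0.361, 0.337, 0.216], [-0.494, 0.629, -0.6, 0.623], [0.005, -0.689, -0.725, 0.871], [0.0, 0.0, 0.0, 1.0]]
top 54.00967973036625 318.710403082056 193.15183200399537 [-0.06855  0.       0.       0.       0.     ] [[0.028, -0.993, 0.116, 0.456], [-1.0, -0.026, 0.016, 0.001], [-0.013, -0.116, -0.993, 1.081], [0.0, 0.0, 0.0, 1.0]]
wrist 68.92679844740124 318.78821058412166 205.85587651353956 [-0.037166  0.        0.        0.        0.      ] [[0.319, 0.907, 0.274, 0.106], [0.948, -0.305, -0.094, 0.545], [-0.002, 0.29, -0.957, 0.375], [0.0, 0.0, 0.0, 1.0]]
```

View pics/top0.png

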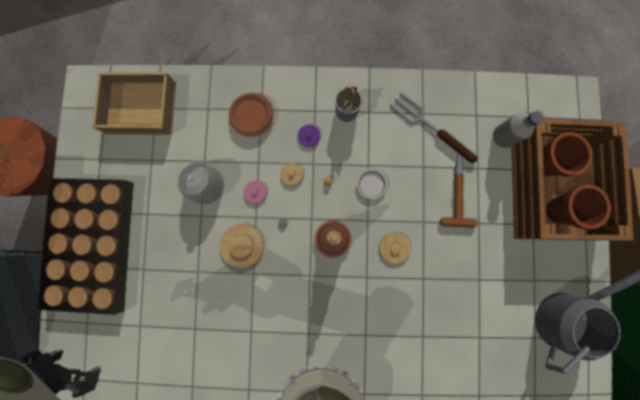

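View pics/side0.png

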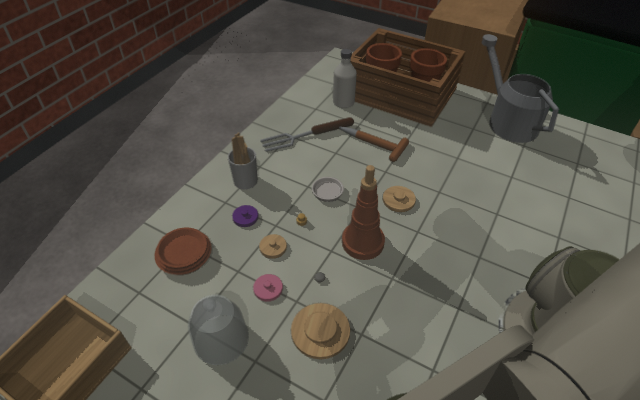

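The top view shows the stack at (333,238), large stand at (241,246), medium at (395,249), small at (291,175), saucer at (372,184), cloche at (200,183) and dibber at (459,195). Decoys are pink (255,192) and purple (309,135), with pebbles at (283,222) and (327,181). The side view shows the stack foot at (364,240) and the tamper top at (369,170).

```bash
cat > h.py <<'E'
from rig import env, optics
import cv2, numpy as np
def ray(c,p):
    f=200/np.tan(np.radians(c['fov_y']/2));K=np.array([[f,0,c['cx']],[0,f,c['cy']],[0,0,1]])
    u=cv2.undistortPoints(np.array([[p]],float),K,np.array(c['D']))[0,0]
    T=np.array(c['T']);return T[:3,3],T[:3,:3]@[u[0],u[1],1]
def plane(c,p,z):
    o,d=ray(c,p);return o+d*(z-o[2])/d[2]
def tri(a,b):
    "point nearest to two rays, and the miss"
    (o1,d1),(o2,d2)=a,b
    s=np.linalg.lstsq(np.c_[d1,-d2],o2-o1,rcond=None)[0]
    p,q=o1+s[0]*d1,o2+s[1]*d2;return (p+q)/2,np.linalg.norm(p-q)
def pix(c,P):
    f=200/np.tan(np.radians(c['fov_y']/2));K=np.array([[f,0,c['cx']],[0,f,c['cy']],[0,0,1]])
    W=np.linalg.inv(np.array(c['T']));
    return cv2.projectPoints(np.array([P],float),cv2.Rodrigues(W[:3,:3])[0],W[:3,3],K,np.array(c['D']))[0][0,0]
def blob(mask,seed,r):
    "largest contour of the mask within r of the seed"
    m=np.zeros_like(mask);cv2.circle(m,tuple(int(v) for v in seed),int(r),255,-1);m&=mask
    cs=cv2.findContours(m,cv2.RETR_EXTERNAL,cv2.CHAIN_APPROX_NONE)[0]
    return max(cs,key=cv2.contourArea)
E
python3 - <<'E'
from h import *
for n in ('top','side'):
    im=cv2.imread(f'pics/{n}0.png');c=optics.calibration(n)
    hsv=cv2.cvtColor(im,cv2.COLOR_BGR2HSV)
    S={'L':((241,246),(321,331),45),'M':((395,249),(399,199),25),'S':((291,175),(273,246),20),'sau':((372,184),(329,189),22),'pink':((255,192),(268,288),20)}
    for k,v in S.items():
        p=v[n=='side']
        m=cv2.inRange(hsv,(8,60,90),(25,255,255)) if k in 'LMS' else cv2.inRange(hsv,(0,0,150),(179,30,255)) if k=='sau' else cv2.inRange(hsv,(150,60,60),(179,255,255))
        e=cv2.fitEllipse(cv2.convexHull(blob(m,p,v[2])))
        print(n,k,np.round(e[0],1),np.round(e[1],1),np.round(plane(c,e[0],.016 if k=='sau' else .012),4))
    if n=='top':print('stack',plane(c,(333,238),.24),plane(c,(333,238),.085))
ct,cs=optics.calibration('top'),optics.calibration('side')
print('tamper top',tri(ray(ct,(334,238)),ray(cs,(369.5,168))))
E
```

```text
top L [241.1 245.7] [43.7 45.1] [0.4312 0.225  0.012 ]
top M [394.6 247.9] [31.1 31.7] [ 0.437  -0.1913  0.012 ]
top S [291.3 173.7] [22.8 23.3] [0.6325 0.0953 0.012 ]
top sau [371.1 185.4] [18.4 20.3] [ 0.605 -0.125  0.016]
top pink [254.8 191.9] [21.9 22.5] [0.5793 0.1942 0.012 ]
stack [ 0.4584861 -0.0188063  0.24     ] [ 0.45896802 -0.02238939  0.085     ]
side L [319.9 329.6] [54.  58.9] [0.4328 0.2319 0.012 ]
side M [398.9 197.4] [23.2 32.7] [ 0.4389 -0.1868  0.012 ]
side S [272.4 244.7] [21.5 27.4] [0.6345 0.0997 0.012 ]Traceback (most recent call last):
  File "<stdin>", line 9, in <module>
  File "h.py", line 22, in blob
    return max(cs,key=cv2.contourArea)
ValueError: max() iterable argument is empty
```

View pics/wrist0.png

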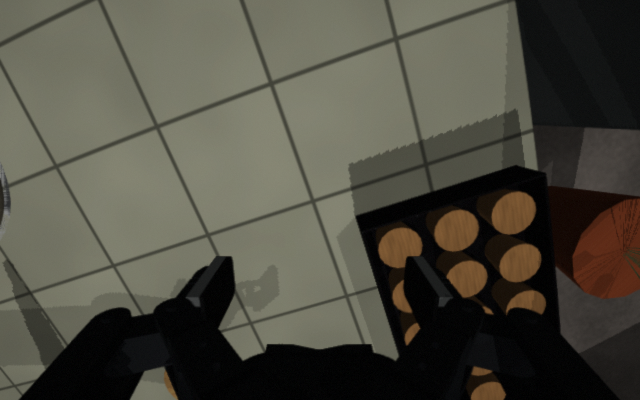

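The wrist view shows the seed-tray at (450,260) and only bare tiles elsewhere. I'll lift, square up the yaw and fly over the scene.

```bash
python3 -m jog '[{"linear":[0,0,-0.6],"roll":-0.925},{"linear":[0,0,-0.6],"roll":-0.925},{"linear":[0,0,-0.6],"roll":-0.925},{"linear":[0,0,-0.6],"roll":-0.925},{"linear":[0,0,0],"roll":0}]'
python3 -m jog '[{"linear":[-0.47,-0.83,0]},{"linear":[-0.47,-0.83,0]},{"linear":[-0.47,-0.83,0]},{"linear":[-0.47,-0.83,0]},{"linear":[-0.47,-0.83,0]},{"linear":[-0.47,-0.83,0]},{"linear":[-0.47,-0.83,0]},{"linear":[-0.47,-0.83,0]},{"linear":[-0.47,-0.83,0]},{"linear":[-0.47,-0.83,0]},{"linear":[-0.47,-0.83,0]},{"linear":[-0.47,-0.83,0]}]'
python3 -m jog '[{"linear":[0,0,0]},{"linear":[0,0,0]},{"linear":[0,0,0]}]'
python3 - <<'E'
from h import *
import json
s=env.observe();print(s['position'],np.round(s['tool_rot'],4).tolist(),np.round(s['q'],1))
c=optics.calibration('wrist');cv2.imwrite('pics/w1.png',optics.get_image('wrist')[:,:,::-1])
json.dump({k:np.array(v).tolist() for k,v in c.items()},open('w1.json','w'))
E
```

```text
time_s: 0.57
position: [0.1754, 0.5222, 0.3318]
tool_rot: [[-1.0, -0.003, 0.004], [-0.003, 1.0, 0.007], [-0.004, 0.007, -1.0]]
ft_force: [-0.6, -0.4, 0.6]
grip_width: 0.0853
gripper_force: 0.0
[0.1754199  0.5222281  0.33180753] [[-1.0, -0.0031, 0.004], [-0.0031, 1.0, 0.0067], [-0.004, 0.0066, -1.0]] [ 59.1  18.9  62.4   0.   98.2 -31.1]invalid input
invalid input
```

View pics/w1.png

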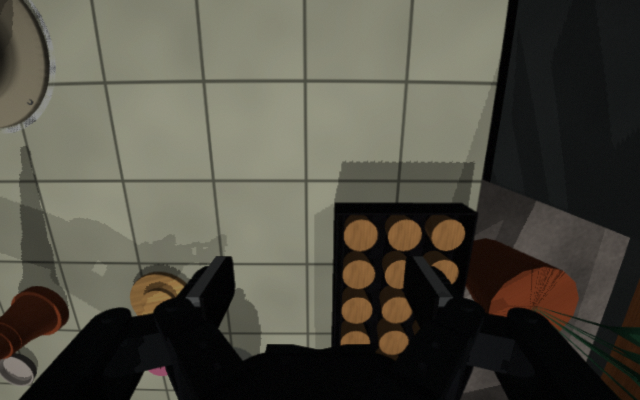

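The wrist camera sits on the base side, so the work area falls under the fingers: stack at lower-left (30,310), large stand at (165,295). I'll turn the tool half a turn so the camera is on the outer side. Rows also need a "roll" entry.

```bash
for i in 1 2 3; do python3 -m jog '[{"linear":[0,0,0],"roll":1},{"linear":[0,0,0],"roll":1},{"linear":[0,0,0],"roll":1},{"linear":[0,0,0],"roll":1},{"linear":[0,0,0],"roll":1},{"linear":[0,0,0],"roll":1},{"linear":[0,0,0],"roll":1},{"linear":[0,0,0],"roll":1},{"linear":[0,0,0],"roll":1},{"linear":[0,0,0],"roll":1},{"linear":[0,0,0],"roll":1},{"linear":[0,0,0],"roll":1}]' >/dev/null; done
python3 -m jog '[{"linear":[0.47,0.83,0],"roll":0},{"linear":[0.47,0.83,0],"roll":0},{"linear":[0.47,0.83,0],"roll":0},{"linear":[0.47,0.83,0],"roll":0},{"linear":[0.47,0.83,0],"roll":0},{"linear":[0.47,0.83,0],"roll":0},{"linear":[0.47,0.83,0],"roll":0},{"linear":[0.47,0.83,0],"roll":0},{"linear":[0.47,0.83,0],"roll":0},{"linear":[0.47,0.83,0],"roll":0},{"linear":[0.47,0.83,0],"roll":0},{"linear":[0.47,0.83,0],"roll":0}]' >/dev/null
python3 -m jog '[{"linear":[0,0,0],"roll":0},{"linear":[0,0,0],"roll":0},{"linear":[0,0,0],"roll":0}]'
cat > snap.py <<'E'
from h import *
import json,sys
n=sys.argv[1];s=env.observe();print(s['position'],np.round(s['q'],1))
c=optics.calibration('wrist');cv2.imwrite(f'pics/{n}.png',optics.get_image('wrist')[:,:,::-1])
json.dump({k:np.array(v).tolist() for k,v in c.items()},open(f'{n}.json','w'))
E
python3 snap.py w2
```

```text
time_s: 4.87
position: [0.3998, 0.123, 0.3265]
tool_rot: [[1.0, -0.002, -0.002], [-0.002, -1.0, 0.0], [-0.002, -0.0, -1.0]]
ft_force: [0.2, 0.3, -0.3]
grip_width: 0.0854
gripper_force: 0.0
[0.39977723 0.12298849 0.32653586] [ 0.8  4.8 81.6  0.  93.6 90.9]
```

View pics/w2.png

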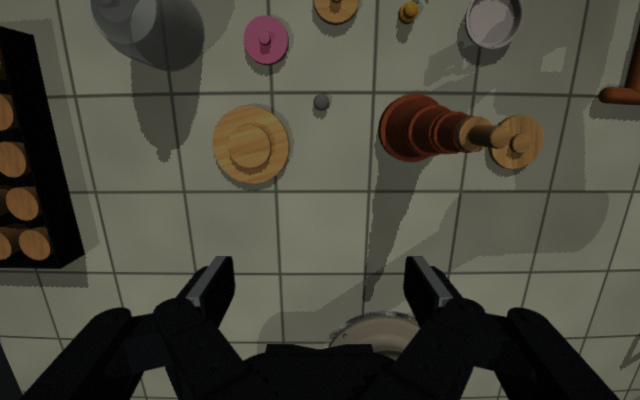

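View w2 shows the large stand at (250,145), pink decoy (266,40), small stand partly at (336,5), saucer (493,20), and the stack from (410,128) to the tamper at (490,133), which covers the medium stand at (516,143). I'll take a second wrist viewpoint.

```bash
python3 -m jog '[{"linear":[0.5,0.7,0],"roll":0},{"linear":[0.5,0.7,0],"roll":0},{"linear":[0.5,0.7,0],"roll":0},{"linear":[0.5,0.7,0],"roll":0},{"linear":[0.5,0.7,0],"roll":0},{"linear":[0,0,0],"roll":0},{"linear":[0,0,0],"roll":0},{"linear":[0,0,0],"roll":0}]' >/dev/null
python3 snap.py w3
```

```text
[ 0.49966947 -0.0158775   0.32719062] [-15.4  13.6  70.6   0.   95.8  74.5]
```

View pics/w3.png

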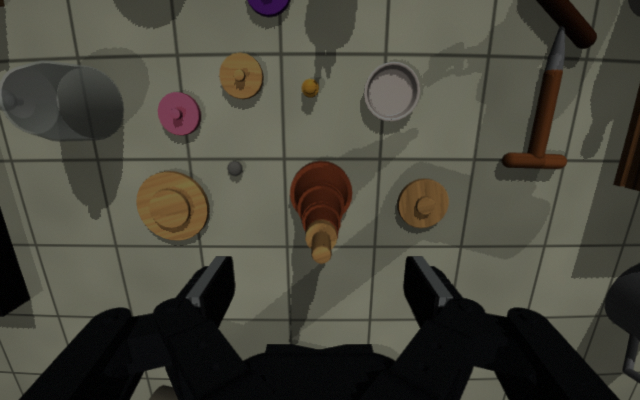

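View w3 shows everything unobstructed: large stand (172,206), medium (423,203), small (241,76), saucer (392,91), stack base (321,190), tamper top (321,254), cloche (90,100), dibber (545,110).

```bash
cat > m.py <<'E'
from h import *
import json
C={'w2':json.load(open('w2.json')),'w3':json.load(open('w3.json')),'top':optics.calibration('top'),'side':optics.calibration('side')}
I={n:cv2.imread(f'pics/{f}.png') for n,f in (('w2','w2'),('w3','w3'),('top','top0'),('side','side0'))}
E
python3 - <<'E'
from m import *
seeds={'L':{'w2':(250,145,45),'w3':(172,206,42),'top':(241,246,30),'side':(321,331,42)},
'M':{'w3':(423,203,32),'top':(395,249,24),'side':(399,199,24)},
'S':{'w3':(241,76,28),'top':(291,175,18),'side':(273,246,20)},
'sau':{'w3':(392,91,38),'top':(372,184,20),'side':(329,189,22)}}
for k,d in seeds.items():
    E={}
    for n,(u,v,r) in d.items():
        hsv=cv2.cvtColor(I[n],cv2.COLOR_BGR2HSV)
        if k=='sau':
            g=hsv[:,:,1];print(n,'hsv',hsv[v,u],hsv[v+int(r*1.2),u])
            m=cv2.inRange(hsv,(0,0,60),(179,28,255))
        else: m=cv2.inRange(hsv,(8,85,50),(25,255,255))
        try:
            e=cv2.fitEllipse(cv2.convexHull(blob(m,(u,v),r)))
            E[n]=e[0];print(k,n,np.round(e[0],1),np.round(e[1],1),np.round(plane(C[n],e[0],.016 if k=='sau' else .012),4))
        except Exception as x: print(k,n,x)
    for a in ('top','side','w2'):
        if 'w3' in E and a in E:
            p,m=tri(ray(C['w3'],E['w3']),ray(C[a],E[a]));print(k,'tri w3',a,np.round(p,4),round(m,4))
a=cv2.resize(I['w3'][150:280,270:370],None,fx=4,fy=4,interpolation=2);b=cv2.resize(I['w2'][80:180,370:530],None,fx=2.5,fy=2.5,interpolation=2)
o=np.zeros((520,800,3),np.uint8);o[:520,:400]=a;o[:250,400:800]=b;cv2.imwrite('pics/crop.png',o)
E
```

```text
L w2 [250.5 144.3] [75.5 79.8] [0.435  0.2289 0.012 ]
L w3 [172.2 205.3] [66.8 74.7] [0.4361 0.2279 0.012 ]
L top [241.2 245.7] [42.2 43.3] [0.431  0.2248 0.012 ]
L side [320.2 330.6] [55.2 58.5] [0.4312 0.2333 0.012 ]
L tri w3 top [0.4331 0.2274 0.009 ] 0.0058
L tri w3 side [0.4335 0.2308 0.0057] 0.0016
L tri w3 w2 [0.4348 0.2299 0.0081] 0.0003
M w3 [423.1 202.9] [47.9 51.9] [ 0.4402 -0.188   0.012 ]
M top [394.6 248. ] [29.7 30.2] [ 0.4368 -0.1912  0.012 ]
M side [398.8 198.4] [25.4 32.5] [ 0.4377 -0.1833  0.012 ]
M tri w3 top [ 0.4364 -0.1934 -0.0018] 0.0005
M tri w3 side [ 0.4389 -0.1899  0.0058] 0.0013
S w3 [240.6  75.2] [42.9 47. ] [0.6349 0.0987 0.012 ]
S top [291.4 173.8] [21.4 21.7] [0.6322 0.0951 0.012 ]
S side [272.5 245.7] [23.2 26.8] [0.6326 0.102  0.012 ]
S tri w3 top [0.631  0.0939 0.0295] 0.0033
S tri w3 side [0.6351 0.0996 0.0078] 0.0008
w3 hsv [ 16  28 117] [30 37 97]
sau w3 [391.7  90.7] [55.  60.1] [ 0.6131 -0.123   0.016 ]
top hsv [ 20  10 153] [ 32  25 134]
sau top [372. 184.] [39.9 39.9] [ 0.6091 -0.1273  0.016 ]
side hsv [ 13  17 136] [ 35  25 130]
sau side [329. 189.] [43.8 43.8] [ 0.606  -0.1208  0.016 ]
sau tri w3 top [ 0.6161 -0.1329 -0.0279] 0.0017
sau tri w3 side [ 0.6116 -0.1262  0.0082] 0.0051
```

View pics/crop.png

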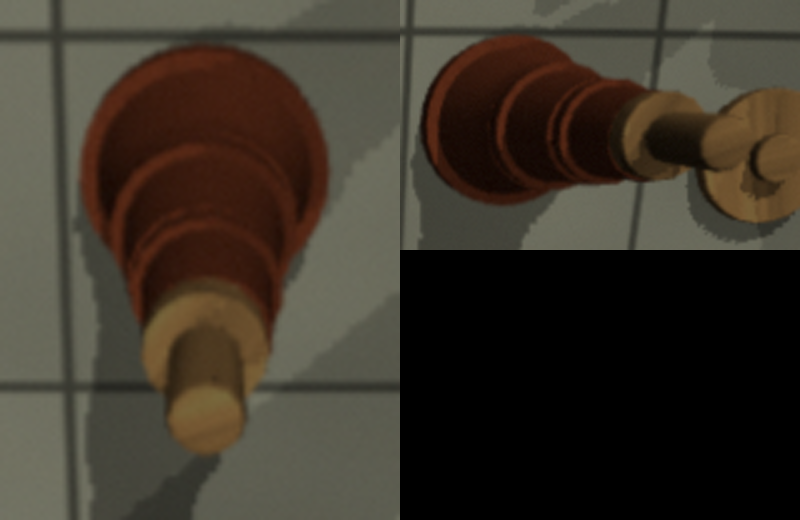

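The crop shows the tamper handle's top at w3 (321.5,254.5) and w2 (500.8,137.2). Its disc centre is at about w3 (321.7,236.5) and w2 (474.8,134). The stack is upright.

```bash
python3 - <<'E'
from m import *
print('handle',tri(ray(C['w3'],(321.5,254.5)),ray(C['w2'],(500.8,137.2))))
print('disc',tri(ray(C['w3'],(321.7,236.5)),ray(C['w2'],(474.8,134))))
for n,p in (('w3',(321.5,254.5)),('w2',(500.8,137.2))): print(n,plane(C[n],p,.241))
# red rim of large pot: left/right/top extremes at w3
print('rim', [np.round(plane(C['w3'],(270+u/4,150+v/4),.008),4) for u,v in((81,170),(329,170),(205,44))])
p=tri(ray(C['w3'],(321.5,254.5)),ray(C['w2'],(500.8,137.2)))[0]
for n in('top','side'):print(n,pix(C[n],p))
E
```

```text
handle (array([ 0.46069777, -0.01832538,  0.24245335]), np.float64(0.00047710085780055834))
disc (array([ 0.46069068, -0.01877493,  0.20203565]), np.float64(6.932633717099775e-05))
w3 [ 0.46020262 -0.01821146  0.241     ]
w2 [ 0.46042237 -0.0194093   0.241     ]
rim [array([0.4568, 0.031 , 0.008 ]), array([ 0.4568, -0.0707,  0.008 ]), array([ 0.5084, -0.0198,  0.008 ])]
top [332.82575053 236.94592984]
side [370.41667367 167.07682099]
```

```bash
python3 -m jog '[{"linear":[-0.5,0.075,0],"roll":0},{"linear":[-0.48,0,0],"roll":0},{"linear":[0,0,0],"roll":0},{"linear":[0,0,0],"roll":0},{"linear":[0,0,0.7],"roll":0},{"linear":[0,0,0.7],"roll":0},{"linear":[0,0,0.7],"roll":0},{"linear":[0,0,0.5],"roll":0},{"linear":[0,0,0.3],"roll":0},{"linear":[0,0,0],"roll":0},{"linear":[0,0,0],"roll":0},{"linear":[0,0,0],"roll":0}]' 1 25
```

```text
time_s: 6.63
position: [0.4616, -0.0201, 0.2123]
tool_rot: [[1.0, -0.0, 0.002], [-0.0, -1.0, -0.001], [0.002, 0.001, -1.0]]
ft_force: [0.1, 0.3, 0.1]
grip_width: 0.0855
gripper_force: 0.0
```

```bash
python3 -m jog '[{"linear":[-0.03,-0.03,0.05],"roll":0},{"linear":[0,0,0],"roll":0},{"linear":[0,0,0],"roll":0},{"linear":[0,0,0],"roll":0},{"linear":[0,0,0],"roll":0},{"linear":[0,0,0],"roll":0},{"linear":[0,0,0],"roll":0},{"linear":[0,0,0],"roll":0}]' -0.4 20; python3 -m jog '[{"linear":[0,0,0],"roll":0},{"linear":[0,0,0],"roll":0},{"linear":[0,0,0],"roll":0},{"linear":[0,0,0],"roll":0},{"linear":[0,0,0],"roll":0},{"linear":[0,0,0],"roll":0}]' -1 20; python3 snap.py w4
```

```text
time_s: 7.3
position: [0.4597, -0.0191, 0.2093]
tool_rot: [[1.0, -0.001, -0.0], [-0.001, -1.0, 0.0], [-0.0, -0.0, -1.0]]
ft_force: [-0.3, 0.6, -0.4]
grip_width: 0.0258
gripper_force: 0.0
time_s: 7.8
position: [0.4597, -0.0191, 0.2093]
tool_rot: [[1.0, -0.001, -0.0], [-0.001, -1.0, 0.0], [-0.0, -0.0, -1.0]]
ft_force: [-0.7, 0.2, -0.5]
grip_width: 0.0176
gripper_force: 20.9
[ 0.45969365 -0.01906527  0.20930155] [-17.2  13.9  90.   -0.   76.   72.9]
```

```bash
python3 -m jog '[{"linear":[0,0,-0.3],"roll":0},{"linear":[0,0,-0.7],"roll":0},{"linear":[0.4,0.3,0],"roll":0},{"linear":[0.75,0.5,0],"roll":0},{"linear":[0.75,0.5,0],"roll":0},{"linear":[0.75,0.5,0],"roll":0},{"linear":[0.75,0.5,0],"roll":0},{"linear":[0.42,0.3,0],"roll":0},{"linear":[0,0,0],"roll":0},{"linear":[0,0,0],"roll":0}]'; python3 -m jog '[{"linear":[0,0,0.5],"roll":0},{"linear":[0,0,0.8],"roll":0},{"linear":[0,0,0.8],"roll":0},{"linear":[0,0,0.8],"roll":0},{"linear":[0,0,0.8],"roll":0},{"linear":[0,0,0.8],"roll":0},{"linear":[0,0,0.5],"roll":0},{"linear":[0,0,0.3],"roll":0},{"linear":[0,0,0],"roll":0},{"linear":[0,0,0],"roll":0},{"linear":[0,0,0],"roll":0}]'
```

```text
time_s: 8.68
position: [0.6126, -0.1236, 0.2483]
tool_rot: [[1.0, -0.002, -0.002], [-0.002, -1.0, 0.001], [-0.002, -0.001, -1.0]]
ft_force: [-0.7, 0.3, -0.5]
grip_width: 0.0172
gripper_force: 20.9
time_s: 9.6
position: [0.6127, -0.123, 0.0389]
tool_rot: [[1.0, -0.001, 0.002], [-0.001, -1.0, -0.001], [0.002, 0.001, -1.0]]
ft_force: [-0.8, -0.6, -0.3]
grip_width: 0.0172
gripper_force: 20.9
```

```bash
python3 -m jog '[{"linear":[0,0,0.15],"roll":0},{"linear":[0,0,0.1],"roll":0},{"linear":[0,0,0.05],"roll":0},{"linear":[0,0,0.03],"roll":0},{"linear":[0,0,0],"roll":0},{"linear":[0,0,0],"roll":0},{"linear":[0,0,0],"roll":0}]';python3 -m jog '[{"linear":[0,0,0.03],"roll":0},{"linear":[0,0,0],"roll":0},{"linear":[0,0,0],"roll":0}]'
```

```text
time_s: 10.18
position: [0.6125, -0.1232, 0.0242]
tool_rot: [[1.0, -0.001, 0.0], [-0.001, -1.0, -0.0], [0.0, 0.0, -1.0]]
ft_force: [-0.7, 0.2, -0.3]
grip_width: 0.0175
gripper_force: 20.9
time_s: 10.43
position: [0.6126, -0.1233, 0.0234]
tool_rot: [[1.0, -0.001, 0.001], [-0.001, -1.0, -0.0], [0.001, 0.0, -1.0]]
ft_force: [-0.2, 0.7, 4.8]
grip_width: 0.0173
gripper_force: 21.1
```

```bash
python3 -m jog '[{"linear":[0,0,0],"roll":0},{"linear":[0,0,0],"roll":0},{"linear":[0,0,0],"roll":0},{"linear":[0,0,0],"roll":0},{"linear":[0,0,0],"roll":0},{"linear":[0,0,0],"roll":0}]' 0.1;python3 -m jog '[{"linear":[0,0,-0.2],"roll":0},{"linear":[0,0,-0.5],"roll":0},{"linear":[0,0,-0.9],"roll":0},{"linear":[0,0,-0.9],"roll":0},{"linear":[0,0,-0.9],"roll":0},{"linear":[0,0,-0.9],"roll":0},{"linear":[0,0,-0.9],"roll":0},{"linear":[0,0,-0.9],"roll":0},{"linear":[0,0,0],"roll":0},{"linear":[0,0,0],"roll":0},{"linear":[0,0,0],"roll":0}]'
```

```text
time_s: 10.93
position: [0.6124, -0.1232, 0.0228]
tool_rot: [[1.0, -0.001, -0.0], [-0.001, -1.0, 0.0], [-0.0, -0.0, -1.0]]
ft_force: [-0.2, -0.5, -0.2]
grip_width: 0.0472
gripper_force: 0.0
time_s: 11.85
position: [0.612, -0.123, 0.2664]
tool_rot: [[1.0, -0.001, -0.001], [-0.001, -1.0, 0.0], [-0.001, -0.0, -1.0]]
ft_force: [-0.5, -0.2, -0.1]
grip_width: 0.0468
gripper_force: 0.0
```

```bash
python3 -m jog '[{"linear":[-0.5,-0.5,-0.2],"roll":0},{"linear":[-0.7,-0.7,-0.3],"roll":0},{"linear":[-0.7,-0.7,-0.3],"roll":0},{"linear":[-0.7,-0.7,0],"roll":0},{"linear":[0,0,0],"roll":0},{"linear":[0,0,0],"roll":0},{"linear":[0,0,0],"roll":0}]' 1 >/dev/null; python3 snap.py w5
```

```text
[ 0.50845956 -0.01918487  0.2980259 ] [-15.5  15.3  73.   -0.   91.8  74.5]
```

View pics/w5.png

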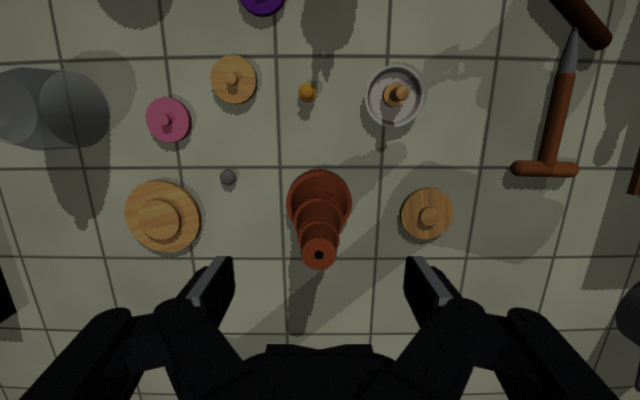

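The tamper stands upright and centred in the saucer at (396,94). The small pot's foot with its hole is at (319,255).

```bash
python3 - <<'E'
from m import *
c=json.load(open('w5.json'));im=cv2.imread('pics/w5.png');hsv=cv2.cvtColor(im,cv2.COLOR_BGR2HSV)
m=cv2.inRange(hsv,(8,85,50),(25,255,255))
for k,(u,v,r) in {'L':(162,216,44),'M':(427,213,34),'S':(233,79,30)}.items():
    e=cv2.fitEllipse(cv2.convexHull(blob(m,(u,v),r)));print(k,np.round(e[0],1),np.round(plane(c,e[0],.011),4))
g=im.sum(2)[240:268,305:335];yy,xx=np.where(g<90);print(len(xx),xx.mean()+305,yy.mean()+240,g.min(),np.median(g))
h=(xx.mean()+305,yy.mean()+240);print(plane(c,h,.191))
print(hsv[245,319],hsv[264,319])
b=blob(cv2.inRange(hsv,(0,110,75),(12,255,255)),(319,252),22);print(cv2.fitEllipse(b))
E
```

```text
L [162.3 215.8] [0.4359 0.2282 0.011 ]
M [426.8 213.1] [ 0.44   -0.1883  0.011 ]
S [233.  79.] [0.6351 0.0989 0.011 ]
87 319.7471264367816 251.05747126436782 10 144.0
[ 0.46210294 -0.02000811  0.191     ]
[  9 193  90] [  8 194  83]
((318.6277770996094, 253.7361297607422), (30.68536376953125, 33.43168258666992), 86.27136993408203)
```

```bash
python3 -m jog '[{"linear":[-0.5,0,0],"roll":0},{"linear":[-0.72,0,0],"roll":0},{"linear":[0,0,0],"roll":0},{"linear":[0,0,0],"roll":0},{"linear":[0,0,0.7],"roll":0},{"linear":[0,0,0.8],"roll":0},{"linear":[0,0,0.8],"roll":0},{"linear":[0,0,0.6],"roll":0},{"linear":[0,0,0.4],"roll":0},{"linear":[0,0,0],"roll":0},{"linear":[0,0,0],"roll":0},{"linear":[0,0,0],"roll":0}]' 1 25
```

```text
time_s: 13.48
position: [0.4608, -0.0195, 0.1677]
tool_rot: [[1.0, -0.001, 0.001], [-0.001, -1.0, -0.0], [0.001, 0.0, -1.0]]
ft_force: [-0.2, 0.3, 0.4]
grip_width: 0.0853
gripper_force: 0.0
```

```bash
python3 -m jog '[{"linear":[-0.02,0,0.09],"roll":0},{"linear":[0,0,0],"roll":0},{"linear":[0,0,0],"roll":0},{"linear":[0,0,0],"roll":0},{"linear":[0,0,0],"roll":0},{"linear":[0,0,0],"roll":0},{"linear":[0,0,0],"roll":0}]' 0 25; python3 -m jog '[{"linear":[0,0,0],"roll":0},{"linear":[0,0,0],"roll":0},{"linear":[0,0,0],"roll":0},{"linear":[0,0,0],"roll":0},{"linear":[0,0,0],"roll":0},{"linear":[0,0,0],"roll":0}]' -1 25;python3 -m jog '[{"linear":[0,0,-0.15],"roll":0},{"linear":[0,0,-0.15],"roll":0},{"linear":[0,0,-0.4],"roll":0},{"linear":[0,0,-0.6],"roll":0},{"linear":[0,0,0],"roll":0},{"linear":[0,0,0],"roll":0},{"linear":[0,0,0],"roll":0}]'; python3 snap.py w6
```

```text
time_s: 14.07
position: [0.4589, -0.0191, 0.1635]
tool_rot: [[1.0, -0.001, 0.0], [-0.001, -1.0, -0.0], [0.0, 0.0, -1.0]]
ft_force: [-0.3, -0.8, 0.2]
grip_width: 0.0427
gripper_force: 0.0
time_s: 14.57
position: [0.4591, -0.019, 0.1636]
tool_rot: [[1.0, -0.001, 0.001], [-0.001, -1.0, 0.0], [0.001, -0.0, -1.0]]
ft_force: [-1.4, 2.1, 5.2]
grip_width: 0.0356
gripper_force: 25.0
time_s: 15.15
position: [0.4585, -0.019, 0.2149]
tool_rot: [[1.0, -0.001, -0.001], [-0.001, -1.0, 0.0], [-0.001, -0.0, -1.0]]
ft_force: [-0.5, 0.3, -0.6]
grip_width: 0.0357
gripper_force: 25.1
[ 0.45853976 -0.01898551  0.21487296] [-17.2  13.5  89.6  -0.   76.9  72.9]
```

View pics/w6.png

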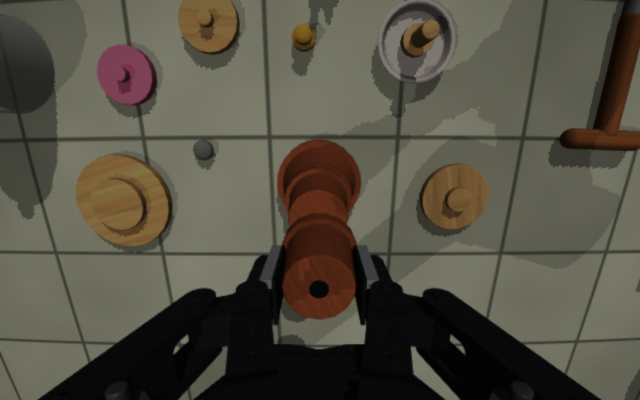

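The small pot is held upright, with its hole at (319,289) centred between the pads and its foot visible above them. The medium pot stays in place below.

```bash
python3 - <<'E'
from m import *
c=json.load(open('w6.json'));im=cv2.imread('pics/w6.png').sum(2).astype(int)
g=im[278:302,308:332];yy,xx=np.where(g<60);h=(xx.mean()+308,yy.mean()+278);print(len(xx),h)
print(plane(c,(319,289),.2423)-env.observe()['position'])
hsv=cv2.cvtColor(cv2.imread('pics/w6.png'),cv2.COLOR_BGR2HSV);m=cv2.inRange(hsv,(8,85,50),(25,255,255))
for k,(u,v,r) in {'L':(124,200,55),'M':(455,196,40),'S':(207,22,36)}.items():
    e=cv2.fitEllipse(cv2.convexHull(blob(m,(u,v),r)));print(k,np.round(e[0],1),np.round(plane(c,e[0],.011),4))
E
```

```text
262 (np.float64(318.75954198473283), np.float64(288.87404580152673))
[-6.48977778e-04 -8.27252949e-05  2.77167166e-02]
L [123.1 199.5] [0.4364 0.2279 0.011 ]
M [454.5 195.9] [ 0.4403 -0.1881  0.011 ]
S [207.6  19.4] [0.6353 0.0991 0.011 ]
```

```bash
python3 -m jog '[{"linear":[0.4,-0.25,0],"roll":0},{"linear":[0.8,-0.55,0],"roll":0},{"linear":[0.8,-0.55,0],"roll":0},{"linear":[0.8,-0.55,0],"roll":0},{"linear":[0.8,-0.55,0],"roll":0},{"linear":[0.5,-0.3,0],"roll":0},{"linear":[0.33,-0.2,0],"roll":0},{"linear":[0,0,0],"roll":0},{"linear":[0,0,0],"roll":0},{"linear":[0,0,0],"roll":0}]' ; python3 -m jog '[{"linear":[0,0,0.4],"roll":0},{"linear":[0,0,0.7],"roll":0},{"linear":[0,0,0.8],"roll":0},{"linear":[0,0,0.8],"roll":0},{"linear":[0,0,0.6],"roll":0},{"linear":[0,0,0.4],"roll":0},{"linear":[0,0,0.2],"roll":0},{"linear":[0,0,0],"roll":0},{"linear":[0,0,0],"roll":0},{"linear":[0,0,0],"roll":0}]'
```

```text
time_s: 16.03
position: [0.6355, 0.0984, 0.2146]
tool_rot: [[1.0, -0.001, -0.002], [-0.001, -1.0, -0.0], [-0.002, 0.0, -1.0]]
ft_force: [-0.5, -1.2, -0.1]
grip_width: 0.0358
gripper_force: 25.1
time_s: 16.87
position: [0.6368, 0.0986, 0.061]
tool_rot: [[1.0, -0.001, 0.003], [-0.001, -1.0, -0.0], [0.003, 0.0, -1.0]]
ft_force: [0.4, -0.8, -0.9]
grip_width: 0.0357
gripper_force: 25.1
```

```bash
python3 -m jog '[{"linear":[-0.01,-0.01,0.3],"roll":0},{"linear":[0,0,0.2],"roll":0},{"linear":[0,0,0.15],"roll":0},{"linear":[0,0,0.1],"roll":0},{"linear":[0,0,0.03],"roll":0},{"linear":[0,0,0],"roll":0},{"linear":[0,0,0],"roll":0},{"linear":[0,0,0],"roll":0}]' ; python3 -m jog '[{"linear":[0,0,0.03],"roll":0},{"linear":[0,0,0],"roll":0},{"linear":[0,0,0],"roll":0}]'
```

```text
time_s: 17.53
position: [0.636, 0.0992, 0.0284]
tool_rot: [[1.0, -0.001, 0.001], [-0.001, -1.0, -0.0], [0.001, 0.0, -1.0]]
ft_force: [0.7, -0.2, -0.1]
grip_width: 0.0355
gripper_force: 25.1
time_s: 17.78
position: [0.6361, 0.0992, 0.0281]
tool_rot: [[1.0, -0.001, 0.001], [-0.001, -1.0, -0.0], [0.001, 0.0, -1.0]]
ft_force: [-2.9, -1.4, 7.1]
grip_width: 0.0359
gripper_force: 25.9
```

```bash
python3 -m jog '[{"linear":[0,0,0],"roll":0},{"linear":[0,0,0],"roll":0},{"linear":[0,0,0],"roll":0},{"linear":[0,0,0],"roll":0},{"linear":[0,0,0],"roll":0},{"linear":[0,0,0],"roll":0}]' 0.5;python3 -m jog '[{"linear":[0,0,-0.2],"roll":0},{"linear":[0,0,-0.5],"roll":0},{"linear":[0,0,-0.9],"roll":0},{"linear":[0,0,-0.9],"roll":0},{"linear":[0,0,-0.9],"roll":0},{"linear":[0,0,-0.9],"roll":0},{"linear":[0,0,-0.9],"roll":0},{"linear":[0,0,0],"roll":0},{"linear":[0,0,0],"roll":0}]'; python3 -m jog '[{"linear":[-0.5,0.5,0],"roll":0},{"linear":[-0.7,0.6,0],"roll":0},{"linear":[-0.7,0.6,0],"roll":0},{"linear":[-0.7,0.6,0],"roll":0},{"linear":[-0.5,0.6,0],"roll":0},{"linear":[0,0,0],"roll":0},{"linear":[0,0,0],"roll":0},{"linear":[0,0,0],"roll":0}]' 1; python3 snap.py w7
```

```text
time_s: 18.28
position: [0.6358, 0.0992, 0.0268]
tool_rot: [[1.0, -0.001, -0.0], [-0.001, -1.0, 0.0], [-0.0, -0.0, -1.0]]
ft_force: [-0.3, -0.6, 0.5]
grip_width: 0.064
gripper_force: 0.0
time_s: 19.03
position: [0.6362, 0.0992, 0.2376]
tool_rot: [[1.0, -0.001, 0.005], [-0.001, -1.0, -0.0], [0.005, 0.0, -1.0]]
ft_force: [-0.8, 0.7, -0.2]
grip_width: 0.064
gripper_force: 0.0
time_s: 19.7
position: [0.5117, -0.0165, 0.2343]
tool_rot: [[1.0, -0.001, -0.001], [-0.001, -1.0, 0.001], [-0.001, -0.001, -1.0]]
ft_force: [-1.2, -0.5, 0.3]
grip_width: 0.0852
gripper_force: 0.0
[ 0.51172713 -0.01646729  0.23430047] [-15.1  17.9  79.9   0.   82.3  74.9]
```

View pics/w7.png

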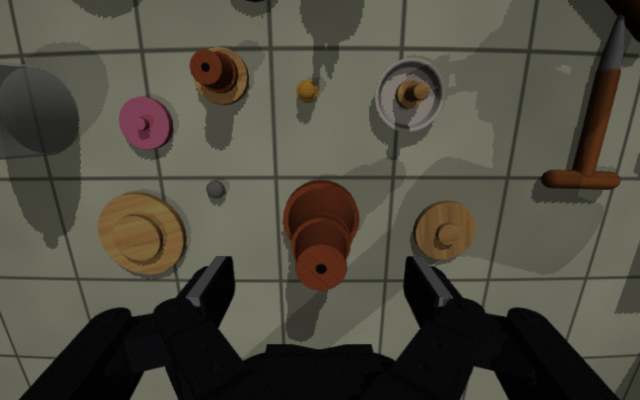

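The small pot sits on its stand, hole at (206,67). The medium pot's hole is at (321,268).

```bash
python3 - <<'E'
from m import *
c=json.load(open('w7.json'));im=cv2.imread('pics/w7.png').sum(2).astype(int)
for (u,v,z) in ((206,67,.056),(321,268,.147)):
    g=im[v-8:v+9,u-8:u+9];yy,xx=np.where(g<70);h=(xx.mean()+u-8,yy.mean()+v-8);print(len(xx),h,plane(c,h,z),plane(c,(u,v),z))
hsv=cv2.cvtColor(cv2.imread('pics/w7.png'),cv2.COLOR_BGR2HSV)
m=cv2.inRange(hsv,(8,85,50),(25,255,255))
for k,(u,v,r) in {'L':(141,233,46),'M':(445,230,35)}.items():
    e=cv2.fitEllipse(cv2.convexHull(blob(m,(u,v),r)));print(k,np.round(e[0],1),np.round(plane(c,e[0],.011),4))
E
```

```text
57 (np.float64(204.98245614035088), np.float64(66.85964912280701)) [0.63742906 0.09986278 0.056     ] [0.63727988 0.09882352 0.056     ]
74 (np.float64(320.63513513513516), np.float64(268.4189189189189)) [ 0.45796017 -0.01798425  0.147     ] [ 0.45837779 -0.01830879  0.147     ]
L [141.5 232.8] [0.4365 0.2279 0.011 ]
M [444.9 229.8] [ 0.4405 -0.188   0.011 ]
```

```bash
python3 -m jog '[{"linear":[-0.6,0.05,0],"roll":0},{"linear":[-0.72,0,0],"roll":0},{"linear":[0,0,0],"roll":0},{"linear":[0,0,0],"roll":0},{"linear":[0,0,0.6],"roll":0},{"linear":[0,0,0.8],"roll":0},{"linear":[0,0,0.8],"roll":0},{"linear":[0,0,0.5],"roll":0},{"linear":[0,0,0.17],"roll":0},{"linear":[0,0,0],"roll":0},{"linear":[0,0,0],"roll":0},{"linear":[0,0,0],"roll":0}]' 1 35
```

```text
time_s: 20.75
position: [0.46, -0.0188, 0.1213]
tool_rot: [[1.0, -0.001, 0.003], [-0.001, -1.0, -0.001], [0.003, 0.001, -1.0]]
ft_force: [0.3, -0.5, 0.0]
grip_width: 0.0855
gripper_force: 0.0
```

```bash
python3 -m jog '[{"linear":[-0.02,0,0.03],"roll":0},{"linear":[0,0,0],"roll":0},{"linear":[0,0,0],"roll":0},{"linear":[0,0,0],"roll":0},{"linear":[0,0,0],"roll":0},{"linear":[0,0,0],"roll":0}]' 0.3 35; python3 -m jog '[{"linear":[0,0,0],"roll":0},{"linear":[0,0,0],"roll":0},{"linear":[0,0,0],"roll":0},{"linear":[0,0,0],"roll":0},{"linear":[0,0,0],"roll":0},{"linear":[0,0,0],"roll":0}]' -1 35;python3 -m jog '[{"linear":[0,0,-0.15],"roll":0},{"linear":[0,0,-0.15],"roll":0},{"linear":[0,0,-0.4],"roll":0},{"linear":[0,0,-0.6],"roll":0},{"linear":[0,0,0],"roll":0},{"linear":[0,0,0],"roll":0},{"linear":[0,0,0],"roll":0}]'; python3 snap.py w8; python3 - <<'E'
from m import *
c=json.load(open('w8.json'));im=cv2.imread('pics/w8.png').sum(2).astype(int)
s=env.observe()['position'];u,v=pix(c,s+[0,0,.028]).astype(int)
g=im[v-9:v+10,u-9:u+10];yy,xx=np.where(g<70);h=(xx.mean()+u-9,yy.mean()+v-9);print(len(xx),h,plane(c,h,s[2]+.028)-s)
E
```

```text
time_s: 21.25
position: [0.4581, -0.0187, 0.1191]
tool_rot: [[1.0, -0.001, 0.0], [-0.001, -1.0, -0.0], [0.0, 0.0, -1.0]]
ft_force: [0.8, -0.1, -0.4]
grip_width: 0.0558
gripper_force: 0.0
time_s: 21.75
position: [0.4582, -0.0183, 0.1194]
tool_rot: [[1.0, -0.001, 0.001], [-0.001, -1.0, 0.001], [0.001, -0.001, -1.0]]
ft_force: [-1.9, 2.9, 4.8]
grip_width: 0.046
gripper_force: 35.5
time_s: 22.33
position: [0.4577, -0.0186, 0.1705]
tool_rot: [[1.0, -0.001, -0.001], [-0.001, -1.0, 0.0], [-0.001, -0.0, -1.0]]
ft_force: [0.2, 0.1, -1.7]
grip_width: 0.0462
gripper_force: 36.5
[ 0.45770386 -0.01858687  0.17047165] [-17.2  16.2  94.1  -0.   69.8  72.9]
298 (np.float64(318.2751677852349), np.float64(288.2986577181208)) [-7.34672638e-05  2.53880755e-04  2.80000000e-02]
```

```bash
python3 -m jog '[{"linear":[-0.04,0.4,0],"roll":0},{"linear":[-0.08,0.8,0],"roll":0},{"linear":[-0.08,0.8,0],"roll":0},{"linear":[-0.08,0.8,0],"roll":0},{"linear":[-0.08,0.8,0],"roll":0},{"linear":[-0.06,0.44,0],"roll":0},{"linear":[-0.02,0.2,0],"roll":0},{"linear":[0,0,0],"roll":0},{"linear":[0,0,0],"roll":0},{"linear":[0,0,0],"roll":0}]' >/dev/null; python3 -m jog '[{"linear":[0,0,0.4],"roll":0},{"linear":[0,0,0.7],"roll":0},{"linear":[0,0,0.7],"roll":0},{"linear":[0,0,0.4],"roll":0},{"linear":[0,0,0.2],"roll":0},{"linear":[0,0,0.1],"roll":0},{"linear":[0,0,0],"roll":0},{"linear":[0,0,0],"roll":0},{"linear":[0,0,0],"roll":0}]'
```

```text
time_s: 23.97
position: [0.4409, -0.1884, 0.0719]
tool_rot: [[1.0, -0.001, 0.002], [-0.001, -1.0, -0.001], [0.002, 0.001, -1.0]]
ft_force: [0.9, 0.4, -2.1]
grip_width: 0.0462
gripper_force: 36.6
```

Δz to rest is 25.5 mm, which is 0.64 units.

```bash
python3 -m jog '[{"linear":[0,-0.01,0.25],"roll":0},{"linear":[0,0,0.15],"roll":0},{"linear":[0,0,0.1],"roll":0},{"linear":[0,0,0.07],"roll":0},{"linear":[0,0,0.03],"roll":0},{"linear":[0,0,0],"roll":0},{"linear":[0,0,0],"roll":0},{"linear":[0,0,0],"roll":0}]' ; python3 -m jog '[{"linear":[0,0,0.03],"roll":0},{"linear":[0,0,0],"roll":0},{"linear":[0,0,0],"roll":0}]'
```

```text
time_s: 24.63
position: [0.4405, -0.1879, 0.0472]
tool_rot: [[1.0, -0.001, 0.0], [-0.001, -1.0, -0.0], [0.0, 0.0, -1.0]]
ft_force: [-0.3, -0.5, -0.8]
grip_width: 0.0463
gripper_force: 36.6
time_s: 24.88
position: [0.4406, -0.188, 0.0464]
tool_rot: [[1.0, -0.001, 0.001], [-0.001, -1.0, -0.001], [0.001, 0.001, -1.0]]
ft_force: [-1.2, 0.6, 6.1]
grip_width: 0.0462
gripper_force: 37.4
```

```bash
python3 -m jog '[{"linear":[0,0,0],"roll":0},{"linear":[0,0,0],"roll":0},{"linear":[0,0,0],"roll":0},{"linear":[0,0,0],"roll":0},{"linear":[0,0,0],"roll":0},{"linear":[0,0,0],"roll":0}]' 0.7;python3 -m jog '[{"linear":[0,0,-0.2],"roll":0},{"linear":[0,0,-0.5],"roll":0},{"linear":[0,0,-0.9],"roll":0},{"linear":[0,0,-0.9],"roll":0},{"linear":[0,0,-0.9],"roll":0},{"linear":[0,0,-0.7],"roll":0},{"linear":[0,0,0],"roll":0},{"linear":[0,0,0],"roll":0}]'; python3 -m jog '[{"linear":[0.25,-0.65,0],"roll":0},{"linear":[0.3,-0.8,0],"roll":0},{"linear":[0.3,-0.8,0],"roll":0},{"linear":[0.3,-0.8,0],"roll":0},{"linear":[0.3,-0.8,0],"roll":0},{"linear":[0.3,-0.6,0],"roll":0},{"linear":[0,0,0],"roll":0},{"linear":[0,0,0],"roll":0},{"linear":[0,0,0],"roll":0}]' 1; python3 snap.py w9
```

```text
time_s: 25.38
position: [0.4403, -0.1879, 0.0457]
tool_rot: [[1.0, -0.001, -0.0], [-0.001, -1.0, 0.0], [-0.0, -0.0, -1.0]]
ft_force: [0.8, 1.0, 0.1]
grip_width: 0.0725
gripper_force: 0.0
time_s: 26.05
position: [0.4405, -0.188, 0.2112]
tool_rot: [[1.0, -0.001, 0.003], [-0.001, -1.0, -0.002], [0.003, 0.002, -1.0]]
ft_force: [-0.6, -0.9, 0.1]
grip_width: 0.0726
gripper_force: 0.0
time_s: 26.8
position: [0.5099, -0.0102, 0.2087]
tool_rot: [[1.0, -0.001, -0.002], [-0.001, -1.0, 0.0], [-0.002, -0.0, -1.0]]
ft_force: [-0.1, 0.2, 0.3]
grip_width: 0.0855
gripper_force: 0.0
[ 0.50990032 -0.01021236  0.20874002] [-14.5  18.9  82.8  -0.   78.4  75.6]
```

View pics/w9.png

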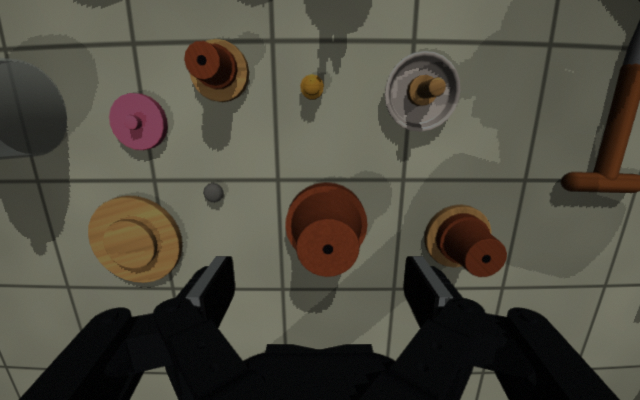

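The medium pot sits on its stand, hole at (486,259). The large pot's hole is at (328,249), and the large stand is at (135,240).

```bash
python3 - <<'E'
from m import *
c=json.load(open('w9.json'));im=cv2.imread('pics/w9.png').sum(2).astype(int)
for (u,v,z) in ((202,60,.056),(486,259,.074),(328,249,.085)):
    g=im[v-8:v+9,u-8:u+9];yy,xx=np.where(g<70);h=(xx.mean()+u-8,yy.mean()+v-8);print(len(xx),np.round(h,1),plane(c,h,z))
hsv=cv2.cvtColor(cv2.imread('pics/w9.png'),cv2.COLOR_BGR2HSV)
m=cv2.inRange(hsv,(8,85,50),(25,255,255))
e=cv2.fitEllipse(cv2.convexHull(blob(m,(135,240),48)));print('L',np.round(e[0],1),np.round(plane(c,e[0],.011),4))
E
```

```text
72 [201.2  59.7] [0.6375919  0.09982451 0.056     ]
58 [485.9 258.5] [ 0.44037992 -0.18971463  0.074     ]
73 [327.6 248.9] [ 0.45781858 -0.01894875  0.085     ]
L [134.9 238.7] [0.4365 0.2274 0.011 ]
```

```bash
python3 -m jog '[{"linear":[-0.6,0.1,0],"roll":0},{"linear":[-0.69,0.11,0],"roll":0},{"linear":[0,0,0],"roll":0},{"linear":[0,0,0],"roll":0},{"linear":[0,0,0.6],"roll":0},{"linear":[0,0,0.6],"roll":0},{"linear":[0,0,0.6],"roll":0},{"linear":[0,0,0.3],"roll":0},{"linear":[0,0,0],"roll":0},{"linear":[0,0,0],"roll":0},{"linear":[0,0,0],"roll":0}]' 1 50
```

```text
time_s: 27.77
position: [0.4597, -0.0187, 0.1266]
tool_rot: [[1.0, -0.001, 0.002], [-0.001, -1.0, -0.001], [0.002, 0.001, -1.0]]
ft_force: [-0.2, -0.3, -0.5]
grip_width: 0.0853
gripper_force: 0.0
```

```bash
python3 -m jog '[{"linear":[-0.03,0,0.5],"roll":0},{"linear":[0,0,0.5],"roll":0},{"linear":[0,0,0.4],"roll":0},{"linear":[0,0,0.25],"roll":0},{"linear":[0,0,0.1],"roll":0},{"linear":[0,0,0],"roll":0},{"linear":[0,0,0],"roll":0},{"linear":[0,0,0],"roll":0}]' 1 50;  python3 -m jog '[{"linear":[0,0,0],"roll":0},{"linear":[0,0,0],"roll":0},{"linear":[0,0,0],"roll":0},{"linear":[0,0,0],"roll":0},{"linear":[0,0,0],"roll":0},{"linear":[0,0,0],"roll":0},{"linear":[0,0,0],"roll":0}]' -1 50;python3 -m jog '[{"linear":[0,0,-0.15],"roll":0},{"linear":[0,0,-0.15],"roll":0},{"linear":[0,0,-0.4],"roll":0},{"linear":[0,0,-0.6],"roll":0},{"linear":[0,0,0],"roll":0},{"linear":[0,0,0],"roll":0},{"linear":[0,0,0],"roll":0}]'; python3 snap.py w10
```

```text
time_s: 28.43
position: [0.4583, -0.0184, 0.0567]
tool_rot: [[1.0, -0.001, 0.002], [-0.001, -1.0, -0.001], [0.002, 0.001, -1.0]]
ft_force: [0.5, 0.3, 0.6]
grip_width: 0.0855
gripper_force: 0.0
time_s: 29.02
position: [0.4581, -0.0185, 0.0571]
tool_rot: [[1.0, -0.001, 0.002], [-0.001, -1.0, -0.001], [0.002, 0.001, -1.0]]
ft_force: [-3.3, -0.1, 12.7]
grip_width: 0.0639
gripper_force: 52.1
time_s: 29.6
position: [0.4572, -0.0181, 0.1072]
tool_rot: [[1.0, -0.001, -0.001], [-0.001, -1.0, 0.0], [-0.001, -0.0, -1.0]]
ft_force: [-0.9, -0.4, -2.7]
grip_width: 0.0638
gripper_force: 56.0
[ 0.45723848 -0.0181159   0.10718472] [-17.1  21.   99.5   0.   59.5  72.9]
```

View pics/w10.png

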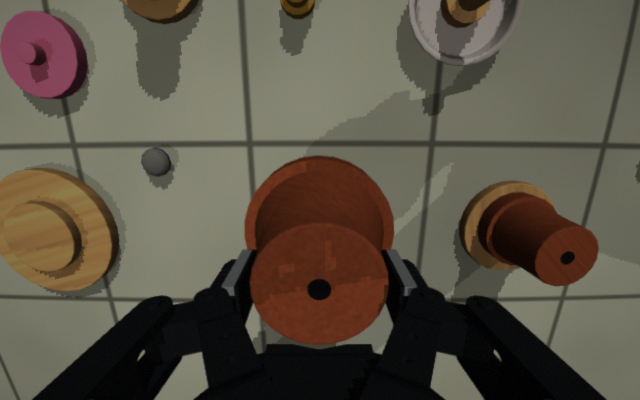

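The large pot is held upright and centred, hole at (319,289). The large stand is at lower-left (60,230).

```bash
python3 -m jog '[{"linear":[0,0,-0.5],"roll":0},{"linear":[-0.04,-0.35,0],"roll":0},{"linear":[-0.06,-0.7,0],"roll":0},{"linear":[-0.06,-0.7,0],"roll":0},{"linear":[-0.06,-0.7,0],"roll":0},{"linear":[-0.06,-0.7,0],"roll":0},{"linear":[-0.06,-0.7,0],"roll":0},{"linear":[-0.06,-0.7,0],"roll":0},{"linear":[-0.06,-0.7,0],"roll":0},{"linear":[-0.04,-0.6,0],"roll":0},{"linear":[-0.02,-0.3,0],"roll":0},{"linear":[0,0,0],"roll":0}]'; python3 -m jog '[{"linear":[0,0,0],"roll":0},{"linear":[0,0,0.3],"roll":0},{"linear":[0,0,0.4],"roll":0},{"linear":[0,0,0],"roll":0},{"linear":[0,0,0],"roll":0},{"linear":[0,0,0],"roll":0}]'
```

```text
time_s: 30.65
position: [0.4364, 0.2295, 0.1267]
tool_rot: [[1.0, 0.002, -0.002], [0.002, -1.0, -0.0], [-0.002, 0.0, -1.0]]
ft_force: [-0.4, -0.2, -2.0]
grip_width: 0.0639
gripper_force: 56.8
time_s: 31.15
position: [0.4376, 0.2271, 0.1002]
tool_rot: [[1.0, -0.002, 0.0], [-0.002, -1.0, -0.0], [0.0, 0.0, -1.0]]
ft_force: [-0.6, -0.3, -3.2]
grip_width: 0.0638
gripper_force: 56.8
```

```bash
python3 -m jog '[{"linear":[-0.02,-0.02,0.25],"roll":0},{"linear":[0,0,0.2],"roll":0},{"linear":[0,0,0.15],"roll":0},{"linear":[0,0,0.1],"roll":0},{"linear":[0,0,0.03],"roll":0},{"linear":[0,0,0],"roll":0},{"linear":[0,0,0],"roll":0},{"linear":[0,0,0],"roll":0}]' ; python3 -m jog '[{"linear":[0,0,0.03],"roll":0},{"linear":[0,0,0],"roll":0},{"linear":[0,0,0],"roll":0}]'
```

```text
time_s: 31.82
position: [0.4365, 0.2286, 0.0708]
tool_rot: [[1.0, -0.001, 0.001], [-0.001, -1.0, 0.0], [0.001, -0.0, -1.0]]
ft_force: [-0.9, 0.2, -2.9]
grip_width: 0.064
gripper_force: 56.8
time_s: 32.07
position: [0.4363, 0.2286, 0.0694]
tool_rot: [[1.0, -0.001, 0.0], [-0.001, -1.0, -0.0], [0.0, 0.0, -1.0]]
ft_force: [0.3, 0.6, -2.8]
grip_width: 0.0634
gripper_force: 56.8
```

```bash
python3 -m jog '[{"linear":[0,0,0.025],"roll":0},{"linear":[0,0,0],"roll":0},{"linear":[0,0,0],"roll":0}]';python3 -m jog '[{"linear":[0,0,0.015],"roll":0},{"linear":[0,0,0],"roll":0},{"linear":[0,0,0],"roll":0}]'
```

```text
time_s: 32.32
position: [0.4363, 0.2286, 0.0692]
tool_rot: [[1.0, -0.001, 0.001], [-0.001, -1.0, 0.0], [0.001, -0.0, -1.0]]
ft_force: [-3.7, -0.8, 7.1]
grip_width: 0.0636
gripper_force: 57.9
time_s: 32.57
position: [0.4363, 0.2286, 0.0691]
tool_rot: [[1.0, -0.001, 0.001], [-0.001, -1.0, 0.0], [0.001, -0.0, -1.0]]
ft_force: [-5.7, -1.3, 13.3]
grip_width: 0.0637
gripper_force: 58.6
```

Contact made. I'll release, retreat and check.

```bash
python3 -m jog '[{"linear":[0,0,0],"roll":0},{"linear":[0,0,0],"roll":0},{"linear":[0,0,0],"roll":0},{"linear":[0,0,0],"roll":0},{"linear":[0,0,0],"roll":0},{"linear":[0,0,0],"roll":0}]' 1;python3 -m jog '[{"linear":[0,0,-0.2],"roll":0},{"linear":[0,0,-0.5],"roll":0},{"linear":[0,0,-0.8],"roll":0},{"linear":[0,0,-0.9],"roll":0},{"linear":[0,0,-0.9],"roll":0},{"linear":[0,0,-0.9],"roll":0},{"linear":[0,0,-0.9],"roll":0},{"linear":[0,0,0],"roll":0},{"linear":[0,0,0],"roll":0}]' >/dev/null; python3 -m jog '[{"linear":[0.3,0.6,0],"roll":0},{"linear":[0.3,0.8,0],"roll":0},{"linear":[0.3,0.8,0],"roll":0},{"linear":[0.3,0.8,0],"roll":0},{"linear":[0.3,0.8,0],"roll":0},{"linear":[0.3,0.8,0],"roll":0},{"linear":[0,0,0],"roll":0},{"linear":[0,0,0],"roll":0},{"linear":[0,0,0],"roll":0}]'; python3 snap.py w11
python3 -c "
from h import *
for n in('top','side'):cv2.imwrite(f'pics/{n}1.png',optics.get_image(n)[:,:,::-1])
a=cv2.imread('pics/side1.png')[120:400,180:500];cv2.imwrite('pics/sidec.png',cv2.resize(a,None,fx=2,fy=2,interpolation=2))"
```

```text
time_s: 33.07
position: [0.4364, 0.2286, 0.0676]
tool_rot: [[1.0, -0.001, -0.0], [-0.001, -1.0, -0.0], [-0.0, 0.0, -1.0]]
ft_force: [0.4, 0.1, 0.4]
grip_width: 0.0851
gripper_force: 0.0
time_s: 34.57
position: [0.5076, 0.0448, 0.2708]
tool_rot: [[1.0, -0.001, -0.002], [-0.001, -1.0, 0.001], [-0.002, -0.001, -1.0]]
ft_force: [-0.0, 0.2, 0.2]
grip_width: 0.0855
gripper_force: 0.0
[0.5076309  0.04477718 0.27083343] [-8.3 16.2 76.1  0.  87.8 81.8]
```

View pics/w11.png

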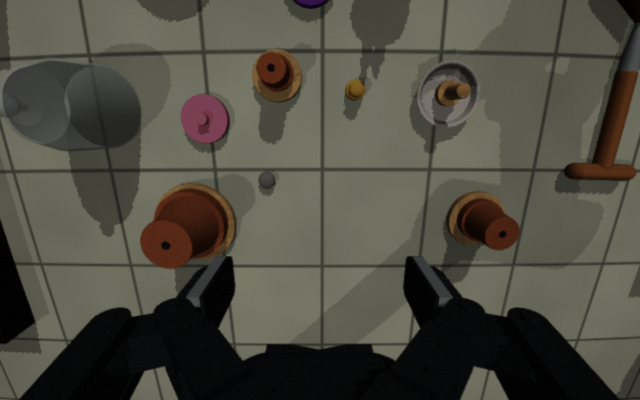

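View pics/sidec.png

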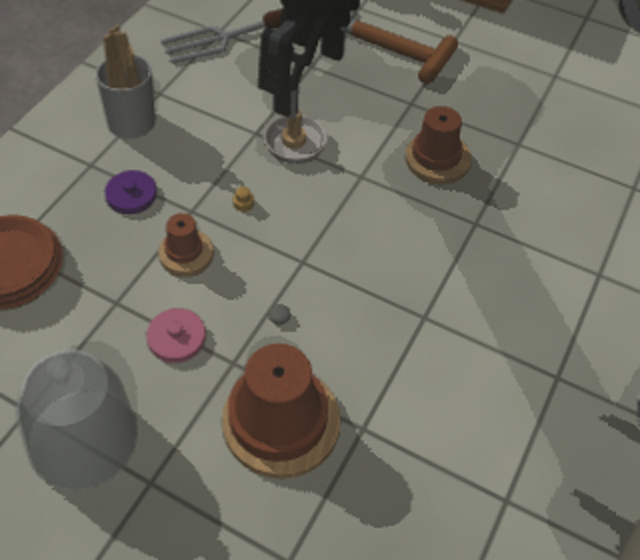

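All three pots sit on their own stands and the tamper stands in the saucer. The cloche and dibber haven't moved. One last numeric centring check.

```bash
python3 - <<'E'
from m import *
c=json.load(open('w11.json'));im=cv2.imread('pics/w11.png').sum(2).astype(int)
t=optics.calibration('top');it=cv2.imread('pics/top1.png').sum(2).astype(int)
for (u,v,z,s) in ((270,68,.056,(.6351,.0990)),(502,234,.074,(.4403,-.1881)),(166,245,.097,(.4364,.228))):
    g=im[v-8:v+9,u-8:u+9];w=np.clip(80-g,0,None);yy,xx=np.mgrid[:17,:17];h=((w*xx).sum()/w.sum()+u-8,(w*yy).sum()/w.sum()+v-8)
    print(np.round(h,1),np.round((plane(c,h,z)[:2]-s)*1000,1))
E
```

```text
[270.4  67.2] [2.5 0.5]
[502.2 233.9] [ 0.4 -1.8]
[165.4 245.2] [-0.   1.7]
```

```bash
python3 -c "
from rig import env
print(env.close_job())"
```

```text
the job is handed in; nothing more can be done
None
```

The stack is taken apart and the job is handed in at about 35 s: the tamper stands upright in the saucer and each pot sits upside down on its own stand, measured within about 2.5 mm of centre, with the cloche and dibber left alone.

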